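# Pop and open the wide punch case

## Robot

A 6-joint arm with a two-finger parallel gripper is mounted at the origin on the work surface. World frame = base frame: x ahead of the robot, y to its left, z up, the work surface at z = 0. Lengths are in m, angles in rad, forces in N, time in s.
With the tool pointing down it reaches from about 0.325 to 0.775 m from the base axis. Payload 5.5 kg.
Tool frame: the origin (TCP) lies midway between the tips of the shut fingers; the grasp point (between the pads) lies 19 mm behind it; z points along the fingers, y is the direction in which the jaws open and shut (so a half turn about z gives the same grasp; the last joint's range is limited). The gripper opens to 85 mm and grips with 20 to 120 N. Pads are 22 mm wide; open, the fingers measure 114 mm over their backs; the gripper's body (76 mm by 85 mm) begins 54 mm behind the grasp point. The pads swing forward as they close: fully open they stand 13 mm farther back than shut.
Start: joints at [1.293, 0.091, 1.231, -0, 1.82, -0.057], TCP at [0.131, 0.585, 0.231] pointing down, gripper open.
Joint ranges: [-2.87, 2.87], [-0.86, 2.18], [0.17, 2.46], [-1.51, 4.65], [0.06, 2.69], [-2.65, 2.65]. Speed limits (rad/s): [2.57, 2.57, 3.01, 3.14, 3.14, 3.14].

## Interface

Orientations are given as a unit quaternion [w, x, y, z].
In Python, from cell import sensors, viewer, finish_job gives the robot as it stands. The module is installed in compiled form; this text tells all that it offers.
- The arm moves only by the tool send_rows, never from a script. Its argument "deltas" is a list of rows, each a list of 3 entries, a list of its own where there are three numbers: the finger opening in mm, from 0 to 85.4, then the shift along the tool's x, y, z in mm, then the turn about the tool's z in rad. In form: [[grip, [dx, dy, dz], spin], ...]. A call has 1 to 12 rows; each row is the pose to reach, as a shift and turn from the pose commanded when the call began, along the tool's axes at that moment; what a row does not reach only later rows make up. A row lasts 1/12 s, in which the tool goes at most 41.7 mm and 7.16 degrees, less where a joint would pass 70% of its speed; a pose out of reach is approached as far as the arm can. A call with a gripper value outside its range is refused whole. The fingers move at their own pace and stop on an object; "grip_force" is the grip in N (left out, the last holds). Time passes only in rows, so rows that repeat a pose let the fingers close. It gives the time, the measured TCP pose, the force and the opening at its end, in the units of the state.
- sensors.get_state(): the state, without advancing time (a new reading comes with each control period).
- viewer.read_camera(name): name is "scene" or "top" or "wrist"; returns the picture (420x560x3 uint8, red, green, blue); there is no depth.
- viewer.camera_model(name): a dict with "vfov" (degrees; the focal length in pixels is half the picture's height over the tangent of half this angle, whatever the lens; pixels are square), "cx", "cy" (the principal point, pixels), "rvec" (rotation vector, rad) and "tvec" (3), from world to camera coordinates, as OpenCV has them. Camera axes: x right, y down, z forward; pixel columns grow to the right and rows downward; lengths in m; the calibration is good to about 2 mm. A picture is of the moment at which its call begins: read the wrist's pose just before it. camera_model takes no time and is no camera call; for the wrist camera it gives the pose at the moment of the call.
- finish_job(): hands the job in, once; it reports no verdict.
The state is a dict: "time": time; "joint_positions": joint angles; "joint_vel": joint speeds; "tau": joint torques, N m; "position": TCP position; "eef_rot": TCP orientation; "force": force on the tool from outside, world axes, zero at the start; "moment": the same for the moment, N m; "opening": finger opening in m.
Only numpy, scipy, OpenCV 4.12 (cv2) and the standard library are available. Lean on these libraries where they do the work, as an engineer would, in place of code of your own. Each camera call takes 0.05 s, during which the arm holds its last target. There are 200 camera calls.

## Task

Open the wider of the two grey steel punch cases: press its release tab down so that the sprung lid jumps up, let the lid come up on its spring, then push it over until it rests fully open. Use only the fingertips or the outside of the fingers, leave the narrower case shut, and leave everything else on the bench where it lies.

Things in the scene. Friction and masses are not known exactly. Their poses are not given: they have to be found in the camera images.
- case: the wider of two grey steel punch cases, 120 mm deep (x), 170 mm wide (y), 50 mm high to the rim, screwed to the bench. Origin: centre of the underside; x horizontal, pointing from the tab side to the hinge side; z up. Yaw within 0.35 rad of world x; the two cases may be swapped left and right. A steel rocker tab at the middle of the front catches the lid.
- tab (a joint): release tab of the wider case, rad: 0 at rest, 0.22 fully pressed. It rocks about the case's y axis at x = -66 mm, z = 25 mm. Pressed down at tab_pad it lets go of the lid after 6 to 7 mm (0.13 to 0.15 rad) at about 5 N; full stroke 10 mm, about 7 N. It springs back when let go.
- tab_pad (a point): the place to press, on top of the tab's pad: x = -112 mm, y = 0, z = 34 mm in the case's frame at rest. The pad is a level plate 44 mm wide (y), from x = -74 to -130 mm, nothing beneath it; its upright catch stands at x = -66 to -78 mm, up to z = 59.5 mm.
- lid (a joint): lid of the wider case, rad: 0 shut, 1.92 fully open at its stop. Once released, a spring leaf lifts it within 1 s to about 0.9 and no further; from there it swings freely (0.2 kg): let go before about 1.57 (upright) it falls back to 0.9, past that it falls gently to the stop and stays. 1 to 3 N on its underside moves it.
- lid_edge (a point): middle of the lid's free front edge, at its underside; rides with the lid. The lid is a flat plate 122 mm from hinge axis to this edge, 174 mm wide, 5 mm thick; a 30 mm wide tongue projects 8 mm beyond the edge at the middle. At 0.9 rad this edge is about 145 mm above the bench.
- hinge (a point): middle of the lid's hinge axis on the wider case (x = +60 mm, y = 0, z = 50 mm in the case's frame); its axes are the case's, the axis runs along y
- small_case: the narrower case, to be left shut; same make, tab and lid. 120 mm deep (x), 100 mm wide (y), 50 mm high to the rim, screwed to the bench. Origin: centre of the underside; x horizontal, pointing from the tab side to the hinge side; z up. Yaw within 0.35 rad of world x; the two cases may be swapped left and right. 
- small_tab (a joint): release tab of the narrower case, rad: 0 at rest, lets go at about 0.14; same size and place on its case as the other
- small_lid (a joint): lid of the narrower case, rad: 0 shut, 1.92 open
- pin: loose upright steel pin, 24 mm diameter, 60 mm high, between the two cases; origin under its centre
- block: loose wooden block 70 x 40 x 30 mm high, between the two cases towards the back; origin under its centre
- collar: loose dark steel ring, 64 mm outside diameter, 25 mm high, between the two tabs; origin under its centre
- driver: loose screwdriver with red handle lying at the left, in front of the cases; origin at its middle, underside
- brush: loose wooden brush lying at the right, in front of the cases; origin at its middle, underside
- can: loose steel can, 70 mm diameter, 90 mm high, at the left; origin under its centre
- hammer: loose hammer lying at the right; origin at its middle, underside
Things that resemble listed ones, but are neither listed nor needed, are in the scene too. What is shaped like the small_case but brown is not meant.

How it is judged:
By the outcome, as a careful person would: the job done as asked, in the order asked, and still so for the second after the job is handed in, with the robot touching nothing.
It also fails if it takes over 48 s, if anything falls off the work surface, if the arm or the gripper's body presses on something with over 40 N, if the wrist force passes 120 N, or if a joint passes its speed limit or range.

## Working session

There is one attempt and no reset: what is moved stays moved. The work goes in short steps, Python scripts to look and compute and a tool call to move; the robot and the scene stay as the last step left them, time stands still between calls to the robot, and variables do not carry over. Pictures are saved under pics/ and viewed, about 8 in all and at most 12, crops included, and the job is handed in when it is done.

Besides the shell and the picture viewer there is one more tool, called as name(argument=value, ...), one argument or row to a line, values as JSON. send_rows: Moves the arm, as the interface text tells. Its arguments: {"type":"object","properties":{"deltas":{"type":"array"},"grip_force":{"type":"number"}},"required":["deltas"]}

```bash
mkdir -p pics; cat > h.py <<'E'
import numpy as np, cv2
from cell import sensors, viewer, finish_job
from scipy.spatial.transform import Rotation as R
def snap(cam,name):
    im=viewer.read_camera(cam); cv2.imwrite(f'pics/{name}.png',im[:,:,::-1]); return im
def K(m):
    f=210/np.tan(np.radians(m['vfov'])/2); return np.array([[f,0,m['cx']],[0,f,m['cy']],[0,0,1.]])
def proj(m,P):
    return cv2.projectPoints(np.array(P,float).reshape(-1,3),np.array(m['rvec'],float),np.array(m['tvec'],float),K(m),None)[0][:,0]
def ray(m,uv,z):
    Rm=cv2.Rodrigues(np.array(m['rvec'],float))[0]; t=np.array(m['tvec'],float)
    c=-Rm.T@t; d=Rm.T@np.linalg.inv(K(m))@np.array([uv[0],uv[1],1.]); return c+d*(z-c[2])/d[2]
E
python3 - <<'E'
from h import *
a=snap('top','top1');b=snap('scene','scene1')
for c in('top','scene'):print(viewer.camera_model(c))
s=sensors.get_state();print(s)
cv2.imwrite('pics/top1b.png',cv2.resize(a[:,:,::-1],(800,600),interpolation=cv2.INTER_CUBIC))
E
```

```text
{'vfov': 54.387623527065614, 'cx': 277.06349776102127, 'cy': 206.84520456298796, 'rvec': array([ 2.13201264, -2.18112282,  0.15418848]), 'tvec': array([-0.01341312,  0.4269366 ,  1.10707423])}
{'vfov': 46.485565010036254, 'cx': 269.98961025545384, 'cy': 211.97955648160948, 'rvec': array([ 1.56474583,  2.22709324, -0.69464677]), 'tvec': array([ 0.1614424 , -0.28495696,  1.55468893])}
{'time': 0.1, 'joint_positions': array([ 1.29332297e+00,  9.18206076e-02,  1.23177295e+00, -1.80972760e-05,
        1.81982876e+00, -5.67133886e-02]), 'joint_vel': array([ 0.00143818, -0.00070014, -0.00080071,  0.00086379,  0.00010896,
       -0.00030392]), 'tau': array([ 2.81700704e-03, -4.60218465e+01, -4.19217432e+01, -5.87429054e-05,
        1.06143786e-02,  3.60015122e-06]), 'position': array([0.13132621, 0.58518279, 0.23023755]), 'eef_rot': array([-1.43502655e-04,  1.10158145e-01,  9.93913651e-01, -9.03549343e-04]), 'force': array([ 0.01420104,  0.03238312, -0.12613866]), 'moment': array([ 0.04392956, -0.02583287, -0.04141227]), 'opening': 0.08548117661035093}
```

View pics/top1b.png

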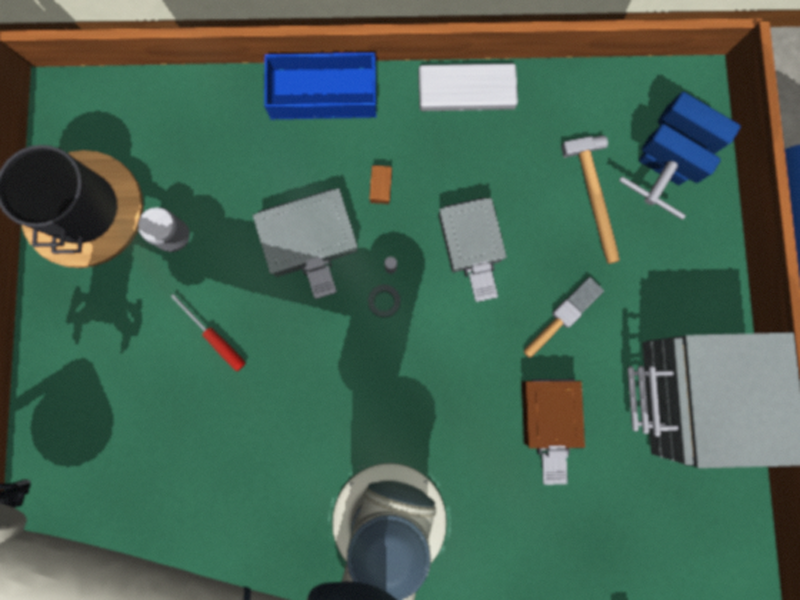

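View pics/scene1.png

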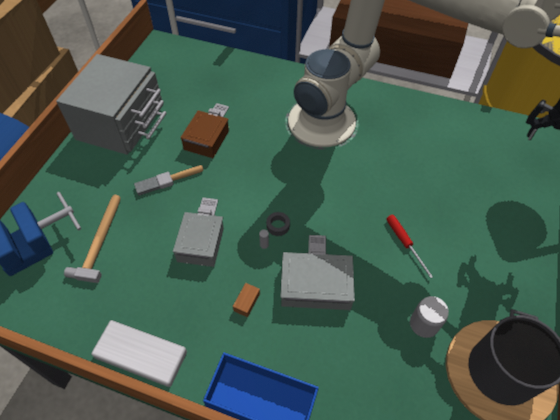

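Top view (800-px picture): the candidates are the wide grey case at (305,232) with its tab at (320,278), the narrow grey case at (473,235) and the brown case at (555,413). I choose the wide grey one on the left and check it with a fitted overlay crop.

```bash
cat > fit.py <<'E'
from h import *
from scipy.optimize import least_squares
def T(p,P):
    P=np.array(P,float);c,s=np.cos(p[2]),np.sin(p[2])
    return np.c_[p[0]+c*P[:,0]-s*P[:,1],p[1]+s*P[:,0]+c*P[:,1],P[:,2]]
LID=[[60,87,55],[60,-87,55],[-62,-87,55],[-62,87,55]]
LID=np.array(LID)/1000
PAD=np.array([[-74,22,34],[-74,-22,34],[-130,-22,34],[-130,22,34]])/1000
def fit(m,uv,P):
    return least_squares(lambda p:(proj(m,T(p,P))-uv).ravel(),[.5,.1,.2])
E
python3 - <<'E'
from fit import *
m=viewer.camera_model('top'); a=cv2.imread('pics/top1.png')
uv=np.array([[253,215],[340,189],[357,247],[270,273]])*.7
r=fit(m,uv,LID);p=r.x;print(p,r.fun.round(1))
k=6;x0,y0=165,115
c=cv2.resize(a[y0:y0+100,x0:x0+130],None,fx=k,fy=k,interpolation=cv2.INTER_CUBIC)
for Q in(LID,PAD):cv2.polylines(c,[((proj(m,T(p,Q))+.5-[x0,y0])*k).astype(int)],True,(0,0,255),1)
cv2.imwrite('pics/c1.png',c)
for n,u in(('collar',(384,301)),('pin',(391,263)),('small pad',(483,285)),('block',(380,184)),('driver tip',(174,295)),('handle',(240,366)),('can',(160,225))):print(n,ray(m,np.array(u)*.7,.02).round(3))
E
```

```text
[0.55359531 0.14913774 0.27651207] [ 0.  -0.6 -0.4 -0.2  0.3  0.3 -0.   0.5]
collar [0.417 0.    0.02 ]
pin [ 0.493 -0.015  0.02 ]
small pad [ 0.445 -0.195  0.02 ]
block [0.655 0.003 0.02 ]
driver tip [0.438 0.41  0.02 ]
handle [0.297 0.28  0.02 ]
can [0.579 0.442 0.02 ]
```

View pics/c1.png

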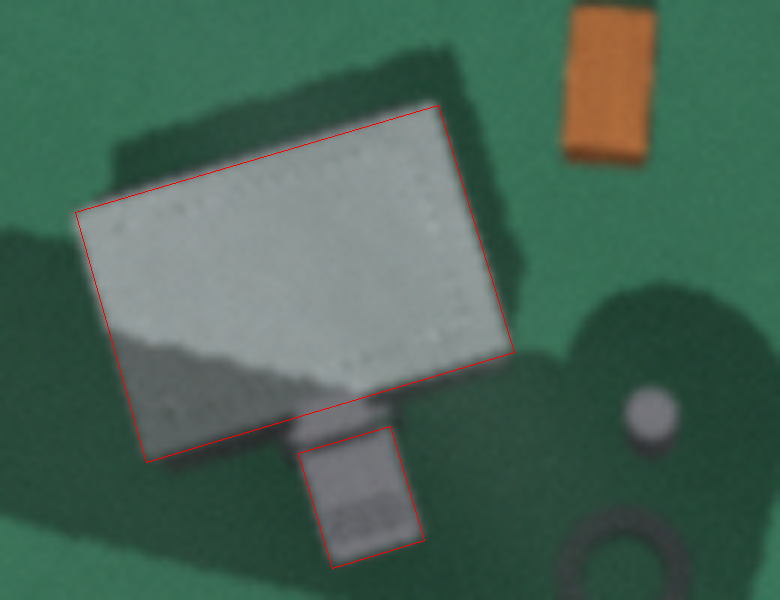

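The overlay fits the wide case to within a pixel: pose (0.554, 0.149), yaw 0.277. I move over the tab with the jaws shut.

send_rows(
  deltas=[
    [0, [-10, -10, 0], -0.02],
    [0, [-30, -29, 0], -0.08],
    [0, [-55, -52, 0], -0.14],
    [0, [-80, -76, 0], -0.2],
    [0, [-105, -100, 0], -0.26],
    [0, [-130, -124, 0], -0.32],
    [0, [-155, -148, 0], -0.38],
    [0, [-180, -172, 0], -0.43],
    [0, [-203, -194, 0], -0.48],
    [0, [-225, -215, 0], -0.497],
    [0, [-240, -229, 0], -0.497],
    [0, [-245, -234, 0], -0.497],
  ],
  grip_force=40,
)

```text
time: 1.1
position: [0.3205, 0.3012, 0.231]
eef_rot: [0.0, -0.136, 0.991, -0.0]
force: [0.2, -0.4, 0.2]
opening: -0.0
```

```bash
cat > st.py <<'E'
from fit import *
p=[.5536,.1491,.2765]
def goal(P):
    s=sensors.get_state();w,x,y,z=s['eef_rot'];r=R.from_quat([x,y,z,w]);t=T(p,[P])[0]
    print('t',s['time'],'pos',s['position'].round(4),'F',s['force'].round(2),'op',round(s['opening'],4),'toolxy',r.as_matrix()[:,:2].T.round(3).tolist())
    q=s['position']-T([p[0],p[1],p[2]],[[0,0,0]])[0];c,sn=np.cos(p[2]),np.sin(p[2])
    print('in case frame mm',(np.array([c*q[0]+sn*q[1],-sn*q[0]+c*q[1],q[2]])*1000).round(1))
    print('tool delta mm',(r.inv().apply(t-s['position'])*1000).round(1), 'j',s['joint_positions'].round(2))
E
python3 -c "
from st import *
goal([-.115,0,.10])
m=viewer.camera_model('wrist');Rm=cv2.Rodrigues(m['rvec'])[0];print('cam',-Rm.T@m['tvec'])"
```

```text
t 1.1 pos [0.3205 0.3012 0.231 ] F [ 0.16 -0.37  0.15] op -0.0 toolxy [[-0.963, -0.27, -0.0], [-0.27, 0.963, -0.001]]
in case frame mm [-182.7  210.   231. ]
tool delta mm [ -68.5 -209.6  131.2] j [ 0.68 -0.34  1.63 -0.    1.86 -1.17]
cam [0.23956603 0.28019333 0.37391506]
```

send_rows(
  deltas=[
    [0, [-8, -20, 0], 0],
    [0, [-18, -50, 0], 0],
    [0, [-28, -80, 0], 0],
    [0, [-38, -110, 10], 0],
    [0, [-48, -140, 25], 0],
    [0, [-58, -170, 45], 0],
    [0, [-65, -195, 70], 0],
    [0, [-68, -207, 95], 0],
    [0, [-68.5, -209.6, 115], 0],
    [0, [-68.5, -209.6, 127], 0],
    [0, [-68.5, -209.6, 131], 0],
    [0, [-68.5, -209.6, 131], 0],
  ],
)

```text
time: 2.1
position: [0.4416, 0.1211, 0.0994]
eef_rot: [-0.001, -0.138, 0.99, 0.0]
force: [0.2, -0.3, 0.6]
opening: 0.0004
```

```bash
python3 -c "
from st import *
goal([-.115,0,.034])
a=snap('wrist','w1');snap('scene','s2')
m=viewer.camera_model('wrist');c=a[:,:,::-1].copy()
for Q in(LID,PAD):cv2.polylines(c,[proj(m,T(p,Q)).astype(int)],True,(0,0,255),1)
cv2.imwrite('pics/w1.png',c)"
```

```text
t 2.1 pos [0.4416 0.1211 0.0994] F [ 0.17 -0.26  0.55] op 0.0004 toolxy [[-0.962, -0.273, 0.002], [-0.273, 0.962, 0.0]]
in case frame mm [-115.4    3.7   99.4]
tool delta mm [-0.5 -3.7 65.4] j [ 0.19 -0.28  1.82  0.    1.61 -1.65]
```

View pics/w1.png

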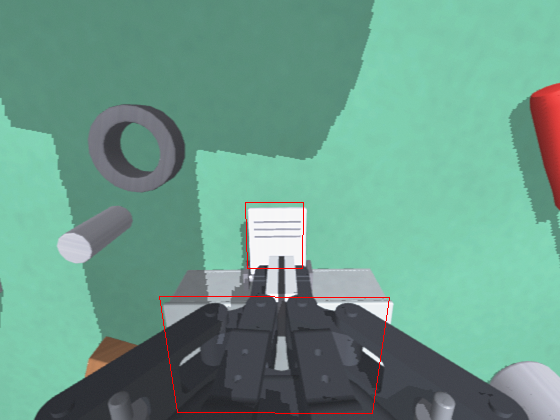

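The wrist view shows the pad at about (276,240). It lies within about 4 mm of the estimate, slightly towards the case. I go down to just above it.

send_rows(
  deltas=[
    [0, [-2, -2, 15], 0],
    [0, [-2, -2, 35], 0],
    [0, [-2, -2, 50], 0],
    [0, [-2, -2, 58], 0],
    [0, [-2, -2, 62], 0],
    [0, [-2, -2, 63], 0],
    [0, [-2, -2, 63], 0],
  ],
)

```text
time: 2.78
position: [0.4453, 0.1194, 0.0384]
eef_rot: [0.001, -0.138, 0.99, 0.0]
force: [0.5, -1.2, 0.6]
opening: -0.0
```

send_rows(
  deltas=[
    [0, [0, 0, 2], 0],
    [0, [0, 0, 4], 0],
    [0, [0, 0, 6], 0],
    [0, [0, 0, 8], 0],
    [0, [0, 0, 9], 0],
    [0, [0, 0, 10], 0],
    [0, [0, 0, 10], 0],
    [0, [0, 0, 10], 0],
  ],
)

```text
time: 3.45
position: [0.4447, 0.119, 0.0277]
eef_rot: [-0.0, -0.138, 0.99, -0.0]
force: [-3.3, -0.5, 5.6]
opening: 0.0003
```

```bash
python3 -c "
from st import *
goal([-.115,0,.125])
snap('scene','s3')"
```

```text
t 3.45 pos [0.4447 0.119  0.0277] F [-3.26 -0.52  5.56] op 0.0003 toolxy [[-0.962, -0.273, 0.0], [-0.273, 0.962, -0.0]]
in case frame mm [-113.     0.8   27.7]
tool delta mm [  2.1  -0.8 -97.3] j [ 0.19 -0.24  1.9  -0.    1.47 -1.66]
```

View pics/s3.png

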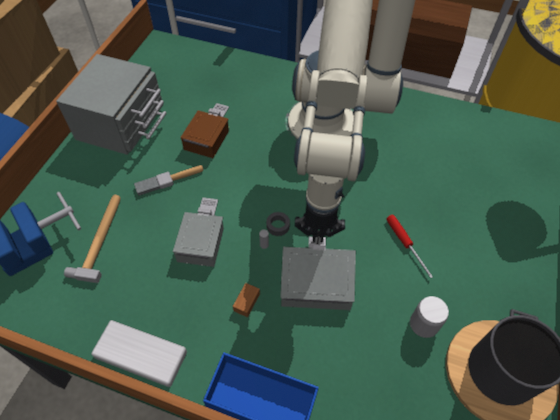

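At 5.6 N the lid looks barely changed. I press a little further and hold, watching the force.

send_rows(
  deltas=[
    [0, [0, 0, 1.5], 0],
    [0, [0, 0, 1.5], 0],
    [0, [0, 0, 1.5], 0],
    [0, [0, 0, 1.5], 0],
  ],
)

```text
time: 3.83
position: [0.4447, 0.119, 0.0263]
eef_rot: [-0.0, -0.138, 0.99, -0.0]
force: [-3.3, -0.5, 6.5]
opening: 0.0001
```

```bash
python3 -c "
from st import *
goal([-.115,0,.125])
a=snap('scene','s4')[:,:,::-1];b=snap('top','t4')[:,:,::-1]
f=lambda i,x,y:cv2.resize(i[y:y+130,x:x+130],(400,400),interpolation=cv2.INTER_CUBIC)
cv2.imwrite('pics/x4.png',np.hstack([f(a,255,195),f(b,160,100)]))"
```

```text
t 3.8333 pos [0.4447 0.119  0.0263] F [-3.35 -0.46  6.55] op 0.0001 toolxy [[-0.962, -0.273, 0.0], [-0.273, 0.962, -0.0]]
in case frame mm [-113.     0.8   26.3]
tool delta mm [  2.   -0.8 -98.7] j [ 0.19 -0.24  1.91 -0.    1.47 -1.66]
```

View pics/x4.png

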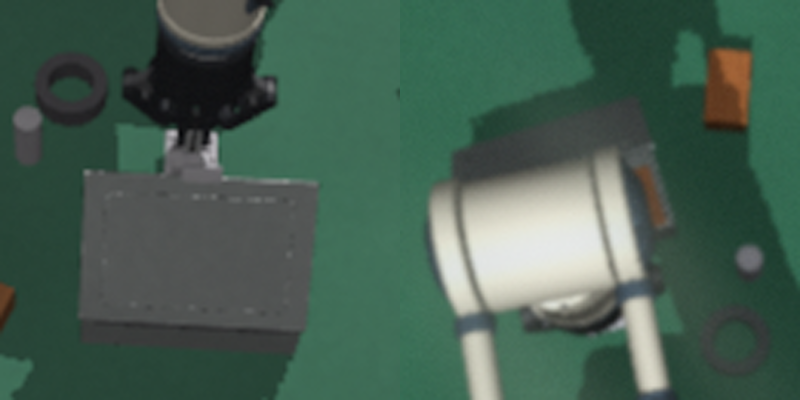

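```bash
python3 -c "
from st import *
m=viewer.camera_model('scene')
for th in (0,.3,.5,.7,.9,1.0):
  c,s=np.cos(th),np.sin(th);e=[[.06-.122*c-.005*s*0,y,.05+.122*s] for y in(-.087,.087)];print(th,proj(m,T(p,e)).round(0).tolist())"
```

```text
0 [[282.0, 253.0], [351.0, 257.0]]
0.3 [[282.0, 248.0], [353.0, 252.0]]
0.5 [[282.0, 246.0], [355.0, 251.0]]
0.7 [[281.0, 247.0], [356.0, 251.0]]
0.9 [[281.0, 250.0], [357.0, 254.0]]
1.0 [[281.0, 252.0], [358.0, 257.0]]
```

The lid stands at 0.9 rad: the edge pixels in the scene picture match the prediction of (281,250)–(357,254). I lift clear, then approach the underside of its edge.

send_rows(
  deltas=[
    [0, [0, 0, -5], 0],
    [0, [0, 0, -15], 0],
    [0, [0, 0, -30], 0],
    [0, [0, 0, -50], 0],
    [0, [0, 0, -70], 0],
    [0, [0, 0, -88], 0],
    [0, [0, 0, -97], 0],
    [0, [0, 0, -100], 0],
    [0, [0, 0, -100], 0],
  ],
)

```text
time: 4.68
position: [0.4451, 0.1192, 0.1263]
eef_rot: [0.001, -0.138, 0.99, 0.0]
force: [0.1, 0.5, -0.5]
opening: 0.0
```

send_rows(
  deltas=[
    [0, [-5, 0, 0], 0],
    [0, [-15, 0, 0], 0],
    [0, [-28, 0, 0], 0],
    [0, [-40, 0, 0], 0],
    [0, [-52, 0, 0], 0],
    [0, [-62, 0, 0], 0],
    [0, [-68, 0, 0], 0],
    [0, [-70, 0, 0], 0],
  ],
)

```text
time: 5.35
position: [0.5122, 0.1383, 0.1241]
eef_rot: [-0.001, -0.138, 0.99, -0.0]
force: [-0.3, -0.1, 0.4]
opening: -0.0001
```

```bash
python3 -c "
from st import *
goal([.07,0,.135])
a=snap('scene','s5')[:,:,::-1]; b=snap('wrist','w5')[:,:,::-1]
cv2.imwrite('pics/x5.png',np.hstack([cv2.resize(a[150:330,200:380],(400,400),interpolation=cv2.INTER_CUBIC),cv2.resize(b,(400,300))[:300].copy() if 0 else cv2.copyMakeBorder(cv2.resize(b,(400,300)),0,100,0,0,0)]))"
```

```text
t 5.35 pos [0.5122 0.1383 0.1241] F [-0.31 -0.14  0.39] op -0.0001 toolxy [[-0.962, -0.273, 0.003], [-0.273, 0.962, 0.0]]
in case frame mm [-42.8   0.9 124.1]
tool delta mm [-112.7   -0.8  -11.2] j [ 0.2  -0.09  1.6   0.    1.63 -1.65]
```

View pics/x5.png

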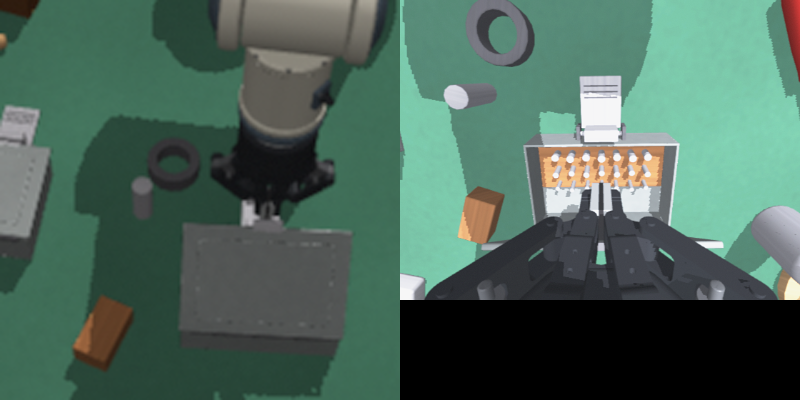

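The lid is up, and the shut fingers stand in front of the underside of its edge, centred. I push slowly, rising with the edge.

send_rows(
  deltas=[
    [0, [-5, 0, 0], 0],
    [0, [-10, 0, 0], 0],
    [0, [-15, 0, -1], 0],
    [0, [-20, 0, -3], 0],
    [0, [-25, 0, -5], 0],
    [0, [-30, 0, -7], 0],
    [0, [-35, 0, -10], 0],
    [0, [-40, 0, -12], 0],
    [0, [-45, 0, -14], 0],
    [0, [-50, 0, -16], 0],
    [0, [-55, 0, -18], 0],
    [0, [-60, 0, -20], 0],
  ],
)

```text
time: 6.45
position: [0.5703, 0.1547, 0.1458]
eef_rot: [-0.0, -0.138, 0.99, -0.0]
force: [-1.0, 0.1, -0.2]
opening: 0.0002
```

send_rows(
  deltas=[
    [0, [-5, 0, -1], 0],
    [0, [-10, 0, -2], 0],
    [0, [-15, 0, -3], 0],
    [0, [-20, 0, -4], 0],
    [0, [-25, 0, -4], 0],
    [0, [-30, 0, -5], 0],
    [0, [-35, 0, -5], 0],
    [0, [-40, 0, -5], 0],
    [0, [-45, 0, -5], 0],
    [0, [-48, 0, -5], 0],
    [0, [-50, 0, -5], 0],
    [0, [-50, 0, -5], 0],
  ],
)

```text
time: 7.45
position: [0.6182, 0.1683, 0.1506]
eef_rot: [-0.0, -0.138, 0.99, -0.0]
force: [-0.0, -0.3, 0.1]
opening: 0.0
```

```bash
python3 -c "
from st import *
goal([.07,0,.15])
a=snap('scene','s6')[:,:,::-1]; b=snap('wrist','w6')[:,:,::-1]
cv2.imwrite('pics/x6.png',np.hstack([cv2.resize(a[150:330,200:380],(400,400),interpolation=cv2.INTER_CUBIC),cv2.copyMakeBorder(cv2.resize(b,(400,300)),0,100,0,0,0)]))"
```

```text
t 7.45 pos [0.6182 0.1683 0.1506] F [-0.03 -0.31  0.06] op 0.0 toolxy [[-0.962, -0.273, 0.0], [-0.273, 0.962, -0.0]]
in case frame mm [ 67.4   0.8 150.6]
tool delta mm [-2.6 -0.8  0.6] j [ 0.21  0.2   1.25 -0.    1.69 -1.63]
```

View pics/x6.png

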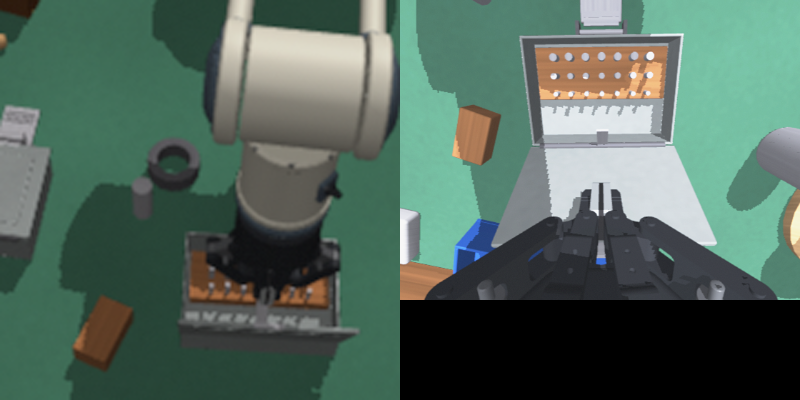

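The lid has gone past upright and there is no load on the fingers. I back off and up.

send_rows(
  deltas=[
    [0, [5, 0, 0], 0],
    [0, [15, 0, 0], 0],
    [0, [30, 0, 0], 0],
    [0, [50, 0, 0], 0],
    [0, [72, 0, 0], 0],
    [0, [95, 0, -10], 0],
    [0, [118, 0, -25], 0],
    [0, [140, 0, -45], 0],
    [0, [158, 0, -65], 0],
    [0, [168, 0, -80], 0],
    [0, [170, 0, -85], 0],
    [0, [170, 0, -85], 0],
  ],
)

```text
time: 8.55
position: [0.4545, 0.1218, 0.2379]
eef_rot: [0.002, -0.138, 0.99, 0.0]
force: [-0.3, 0.2, -0.4]
opening: -0.0
```

```bash
python3 -c "
from st import *
goal([-.1,0,.235])
a=snap('scene','s7')[:,:,::-1].copy();m=viewer.camera_model('scene')
for th in(1.57,1.92):
  c,s=np.cos(th),np.sin(th);e=[[.06-r*c,y,.05+r*s] for r,y in((0,-.087),(.122,-.087),(.122,.087),(0,.087))];q=proj(m,T(p,e));print(th,q.round(0).tolist())
b=cv2.resize(a,(800,600),interpolation=cv2.INTER_CUBIC);cv2.polylines(b,[(q*800/560).astype(int)],True,(0,0,255),1)
cv2.imwrite('pics/x7.png',b)"
```

```text
t 8.55 pos [0.4545 0.1218 0.2379] F [-0.25  0.19 -0.44] op -0.0 toolxy [[-0.962, -0.273, -0.005], [-0.273, 0.962, -0.0]]
in case frame mm [-102.8    0.8  237.9]
tool delta mm [-2.8 -0.8  2.9] j [ 0.19 -0.26  1.55 -0.    1.85 -1.66]
1.57 [[279.0, 298.0], [279.0, 274.0], [360.0, 279.0], [352.0, 302.0]]
1.92 [[279.0, 298.0], [278.0, 293.0], [360.0, 298.0], [352.0, 302.0]]
```

View pics/x7.png

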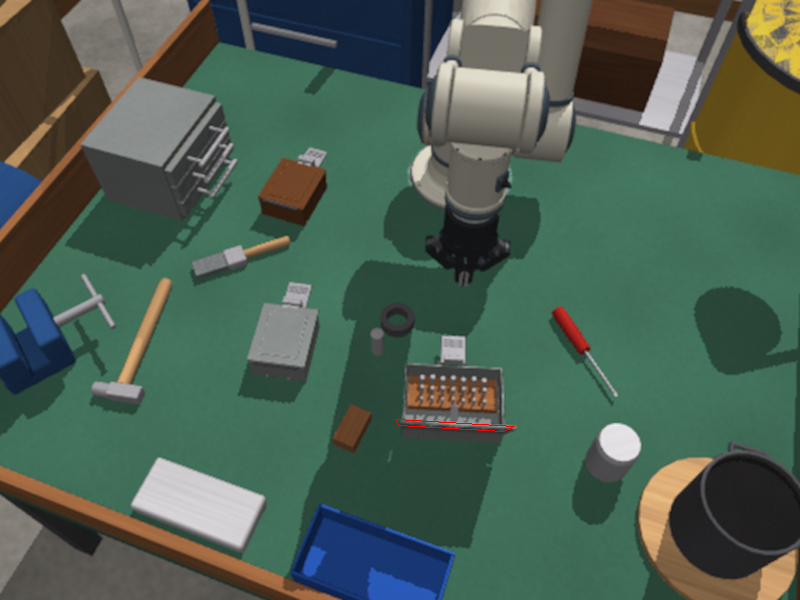

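The lid lies at its stop: it matches the 1.92 rad outline at about (455,425). The narrow case at (283,335) is shut, nothing else has moved, and the arm is clear.

```bash
python3 -c "
from h import *
print(finish_job())"
```

```text
the job is handed in; nothing more can be done
None
```

The wider grey case is open and the job is handed in. I pressed its tab down about 8 mm with the shut fingertips, at 5.6 to 6.5 N. The lid sprang up to about 0.9 rad, and I then pushed its underside past upright with the fingers and backed away.

- **Lid:** in the last scene picture it matches the predicted outline at the 1.92 rad stop.
- **Force:** the tool force was about 0.5 N, so the arm was touching nothing.
- **Other objects:** the narrower case is shut, and by eye the loose objects have not moved.
- **Time:** about 8.6 s of the 48 s was used.
- **Disagreement:** from close up, the tab pad was about 4 mm off the top-camera fit, so I shifted the press point by 2 mm. A steady 3 N sideways force showed while pressing and was gone after I lifted off. I put it down to friction on the pad and did not check further.

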